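Change the tube in the bench mixer and latch its clamp

ROBOT

A 6-joint arm with a two-finger parallel gripper is mounted at the origin on the work surface. World frame = base frame: x ahead of the robot, y to its left, z up, the work surface at z = 0. Lengths are in mm, angles in rad, forces in N, time in s.
With the tool pointing down it reaches from about 300 to 775 mm from the base axis. Payload 14.6 kg.
Tool frame: the origin (TCP) lies between the finger pads; the fingertips stand 19 mm ahead of it and the grasp point (between the pads) is the TCP (manip.tcp_to_tips is the distance from the TCP to the fingertips, in mm); x points along the fingers, z is the direction in which the jaws open and shut, and the axes are right-handed (so a half turn about x gives the same grasp; the last joint's range is limited). The gripper opens to 94 mm and grips with 3 to 60 N. Pads are 16 mm wide; open, the fingers measure 119 mm over their backs; the gripper's body (75 mm by 177 mm) begins 78 mm behind the grasp point.
Start: joints at [-0.067, 0.3, 1.521, -0, 1.321, -0.067], TCP at [549.99, -0.002, 224.446] pointing down, gripper open.
Joint ranges: [-3.03, 3.03], [-0.79, 2.21], [0.23, 2.52], [-1.04, 4.18], [0, 3.07], [-2.55, 2.55]. Speed limits (rad/s): [2.22, 2.22, 2.57, 3.14, 3.14, 3.14].

INTERFACE

Orientations are given as [roll, pitch, yaw] about the fixed x, y, z axes, in that order (R = Rz(yaw) Ry(pitch) Rx(roll)).
In Python, from cell import manip gives the robot as it stands.
- The arm moves only by the tool jog_arm, never from a script. Its argument "moves" is a list that holds one entry, the list of rows, each a list of 6 numbers: the shift along the world's x, y, z in mm, then the turn, a rotation vector about the world's x, y, z in degrees. In form: [[[dx, dy, dz, wx, wy, wz], ...]]. A call has 1 to 5 rows; each row shifts and turns the pose as measured when the row begins; what a row does not reach is not made up. A row lasts 1/10 s, in which the tool goes at most 50 mm and 8.59 degrees, less where a joint would pass 70% of its speed; a pose out of reach is approached as far as the arm can. A call is refused whole if a number of a shift passes 50 or a number of a turn 8.59, either way. A call with a gripper value outside its range is refused whole. "gripper" is the opening, from -1 (shut) to 1 (fully open), set as the call begins (left out, the last holds). The fingers move at their own pace and stop on an object; "squeeze" is the grip in N (left out, the last holds). Time passes only in rows, so rows that do not move let the fingers close. It gives the time, the measured TCP pose, the force and the opening at its end, in the units of the state.
- manip.read_state(): the state, without advancing time (a new reading comes with each control period).
- manip.camera(name): name is "scene" or "side" or "wrist"; returns (picture, depth): 384x512x3 uint8, blue, green, red; 384x512 float32, mm along the optical axis (not along the pixel's ray), 0 where there is no reading.
- manip.camera_params(name): a dict with "fx", "fy", "cx", "cy" (pixels), "dist" ([k1, k2, p1, p2, k3] as OpenCV has them; the pictures are not rectified), "rvec" (rotation vector, rad) and "tvec" (3), from world to camera coordinates, as OpenCV has them. Camera axes: x right, y down, z forward; pixel columns grow to the right and rows downward; lengths in mm; the calibration is good to about 2 mm. A picture is of the moment at which its call begins: read the wrist's pose just before it. camera_params takes no time and is no camera call; for the wrist camera it gives the pose at the moment of the call.
- manip.sign_off(): hands the job in, once; it reports no verdict.
The state is a dict: "clock": time; "joints": joint angles; "qd": joint speeds; "effort": joint torques, N m; "eef_pos": TCP position; "eef_rot": TCP orientation; "wrist_force": force on the tool from outside, world axes, zero at the start; "moment": the same for the moment, N m; "finger_gap": finger opening in mm.
Only numpy, scipy, OpenCV 4.12 (cv2) and the standard library are available. Lean on these libraries where they do the work, as an engineer would, in place of code of your own. Each camera call takes 0.05 s, during which the arm holds its last target. There are 200 camera calls.

TASK

The red-capped tube in the tube mixer is finished: lift it out and put it in the blue collection tub, then lay the green-capped tube from the tray in the mixer's cradle, centred on its two rests, and let go of it. Then push the mixer's sprung clamp lever down by its red pad until the catch holds it down by itself, and last press the orange start button. Leave the other tubes and the things on the bench where they are.

Things in the scene. Friction and masses are not known exactly. Their poses are not given: they have to be found in the camera images.
- mixer: White fixed tube mixer, 200 (x) x 260 (y) mm, deck 55 mm high; origin at the centre of its underside; x runs from its front (blue strip) to its back. Behind the cradle a grey housing from x = +37 to +99, y = -35 to +95 mm, 55 mm above the deck, holds two flat steel tongues. As the lever goes down they slide 63 mm to the front over the tube in the cradle, with 2 mm play.
- cradle (a point): Where the middle of a seated tube's axis lies: (-20, +30, +85) mm in the mixer's frame, 30 mm above the deck. Two white V-rests, 14 mm wide, at y = -26 and +26 mm from here carry the tube along the mixer's y, cap at either end. The 38 mm between them is free down to the deck for fingers from above. The rests' edges, 15 mm to each side and 3 mm above the axis, guide the tube in.
- clamp_lever (a joint): Lever angle, rad: 0 = sprung up (28 degrees above level), 0.50 = level, 0.56 = stop. Turns about an axis along the mixer's y, on the mixer's right. The pad needs about 3 N at the top, 8 or 9 N near the bottom, where the lever pushes a brass catch aside; past 0.52 it snaps under the catch and then stays at about 0.50 by itself. Let go before that, it springs up.
- lever_pad (a point): Point on the upper face of the lever's red pad, 125 mm from the hinge, in the middle of its 40 mm width; axes turn with the lever: level with the mixer's when the lever is level. The pad is 50 mm long (from 105 to 155 mm from the hinge), 10 mm thick; with the lever up its tip stands 170 mm above the bench.
- lever_hinge (a point): Point on the hinge axis of the lever, in the middle of the lever's width: at (+65, -95, +90) mm in the mixer's frame. With the lever level its pad point is 125 mm in front of (mixer -x) and 5 mm above this point.
- start_button (a joint): Travel of the orange start button, m: 0 = out, 0.006 = fully in (4 N); it springs back. Counts as pressed beyond 0.0035.
- start_button_top (a point): Centre of the top face of the orange button, 26 mm diameter, pressed straight down; at the mixer's front left corner, 22 mm above the deck.
- tube_red: Finished sample tube with a red cap, lying in the mixer's cradle along the mixer's y at the start. Rigid plastic, 122 mm long, 16 mm diameter, cap 19 mm diameter, about 22 g. Origin on the axis, 60 mm from the closed end; the y axis runs along the tube to the cap (the last 20 mm).
- tube_green: sample tube like tube_red (122 mm long, 16 mm diameter, cap 19 mm), green cap, lying in one of the tray's three places; its x, y, z axes are as those of tube_red. The one to load.
- tray: Flat grey tray fixed to the bench, 190 (x) x 140 (y) mm, rim 14 mm high; origin at the centre of its underside. Three places at x = -55, 0 and +55 mm, each with two white V-shaped rests (26 mm either side of the middle), hold tubes along the tray's y with their axes 34 mm above the bench; floor 6 mm thick. Stands to the robot's left or right.
- tub: Open blue plastic tub fixed to the bench, 190 (x) x 140 (y) x 65 mm high outside, walls and floor 4 mm; origin at the centre of its underside. Stands on the other side from the tray.
- tube_blue: sample tube like tube_red (122 mm long, 16 mm diameter, cap 19 mm), blue cap, lying in one of the tray's three places; its x, y, z axes are as those of tube_red. Leave it.
- tube_yellow: sample tube like tube_red (122 mm long, 16 mm diameter, cap 19 mm), yellow cap, lying in one of the tray's three places; its x, y, z axes are as those of tube_red. Leave it.
- reagent: Amber reagent bottle, 40 mm diameter, 95 mm high, standing behind the mixer; origin at the centre of its underside. Leave it.
- jar: Glass jar, 60 mm diameter, 70 mm high, standing behind the mixer; origin at the centre of its underside. Leave it.
- slide_box: White box with a blue lid, 82 x 62 x 37 mm, at the back left; origin at the centre of its underside. Leave it.
- beaker: Glass beaker, 64 mm diameter, 60 mm high, at the back right; origin at the centre of its underside. Leave it.

How it is judged (in metres and radians):
On the way, in this order (a step that is already met when the one before it is completed fails the run):
1. the red-capped tube lies in the blue tub, let go (x of tube_red in the frame of tub between -0.091 and 0.091 m and y of tube_red in the frame of tub between -0.066 and 0.066 m and z of tube_red in the frame of tub between 0 and 0.045 m and linear speed of tube_red below 0.05 m/s and contact force between tube_red and the fingers below 0.3 N), for 0.2 s.
2. the green-capped tube lies seated in the cradle, let go, the lever still up (x of tube_green in the frame of cradle between -0.004 and 0.004 m and y of tube_green in the frame of cradle between -0.01 and 0.01 m and z of tube_green in the frame of cradle between -0.004 and 0.004 m and angle between the y axis of tube_green and the y axis of mixer, either way round below 0.08 rad and linear speed of tube_green below 0.03 m/s and contact force between tube_green and the fingers below 0.3 N and value of joint clamp_lever below 0.2 rad), for 0.2 s.
3. the lever stays down, held by the catch, with nothing touching it (x of tube_green in the frame of cradle between -0.004 and 0.004 m and y of tube_green in the frame of cradle between -0.01 and 0.01 m and z of tube_green in the frame of cradle between -0.004 and 0.004 m and angle between the y axis of tube_green and the y axis of mixer, either way round below 0.08 rad and linear speed of tube_green below 0.03 m/s and value of joint clamp_lever above 0.46 rad and contact force between clamp_lever and the arm below 0.1 N and contact force between clamp_lever and the fingers below 0.1 N), for 0.2 s.
4. the start button is pressed (value of joint clamp_lever above 0.46 rad and value of joint start_button above 0.0035 m), for 0.02 s.
At the end, for the whole second after the job is handed in: Red-capped tube at rest in the tub (under 45 mm above its underside); green-capped tube at rest in the cradle (middle within 4 mm across and in height, 10 mm along, 0.08 rad); lever held by its catch above 0.46 rad; start button pressed after that and out again (x of tube_red in the frame of tub between -0.091 and 0.091 m and y of tube_red in the frame of tub between -0.066 and 0.066 m and z of tube_red in the frame of tub between 0 and 0.045 m and linear speed of tube_red below 0.05 m/s and x of tube_green in the frame of cradle between -0.004 and 0.004 m and y of tube_green in the frame of cradle between -0.01 and 0.01 m and z of tube_green in the frame of cradle between -0.004 and 0.004 m and angle between the y axis of tube_green and the y axis of mixer, either way round below 0.08 rad and linear speed of tube_green below 0.03 m/s and value of joint clamp_lever above 0.46 rad and value of joint start_button below 0.002 m); the robot touches nothing.
It fails at once if the blue- or yellow-capped tube is moved more than 20 mm (distance of any of tube_blue, tube_yellow from where it was at the start of the episode above 0.02 m).
It fails at once if the reagent bottle, jar, slide box or beaker is moved more than 30 mm (distance of any of reagent, jar, slide_box, beaker from where it was at the start of the episode above 0.03 m).
It also fails if it takes over 72 s, if anything falls off the work surface, if the arm or the gripper's body presses on something with over 40 N, if the wrist force passes 120 N, or if a joint passes its speed limit or range.

## Working session

There is one attempt and no reset: what is moved stays moved. The work goes in short steps, Python scripts to look and compute and a tool call to move; the robot and the scene stay as the last step left them, time stands still between calls to the robot, and variables do not carry over. Pictures are saved under pics/ and viewed, about 8 in all and at most 12, crops included, and the job is handed in when it is done.

Besides the shell and the picture viewer there is one more tool, called after "Call:" as name(argument=value, ...), one argument or row to a line, values as JSON. jog_arm: Moves the arm, as the interface text tells. Its arguments: {"type":"object","properties":{"moves":{"type":"array","items":{"type":"array","items":{"type":"array","items":{"type":"number"}}}},"gripper":{"type":"number"},"squeeze":{"type":"number"}},"required":["moves"]}

```bash
mkdir -p pics; ls
cat > h.py <<'E'
import numpy as np, cv2
from cell import manip
def cam(n):
    p=manip.camera_params(n); im,d=manip.camera(n)
    return im,d,p
def pts(d,p,uv):
    "world points of pixels uv (N,2) by depth"
    uv=np.asarray(uv,float).reshape(-1,2)
    K=np.array([[p['fx'],0,p['cx']],[0,p['fy'],p['cy']],[0,0,1]])
    n=cv2.undistortPoints(uv.reshape(-1,1,2),K,np.array(p['dist'],float)).reshape(-1,2)
    z=d[uv[:,1].astype(int),uv[:,0].astype(int)]
    c=np.c_[n*z[:,None],z]
    R=cv2.Rodrigues(np.array(p['rvec'],float))[0]
    return (c-np.array(p['tvec']).ravel())@R
def ray(p,uv,h):
    "world points of pixels on plane z=h"
    uv=np.asarray(uv,float).reshape(-1,2)
    K=np.array([[p['fx'],0,p['cx']],[0,p['fy'],p['cy']],[0,0,1]])
    n=cv2.undistortPoints(uv.reshape(-1,1,2),K,np.array(p['dist'],float)).reshape(-1,2)
    R=cv2.Rodrigues(np.array(p['rvec'],float))[0]
    o=-R.T@np.array(p['tvec'],float).ravel(); v=np.c_[n,np.ones(len(n))]@R
    return o+v*((h-o[2])/v[:,2])[:,None]
E
python3 - <<'E'
from h import *
print(manip.read_state())
ims=[]
for n in ("scene","side"):
    im,d,p=cam(n); np.savez(f'{n}.npz',im=im,d=d); cv2.imwrite(f'pics/{n}0.png',im); print(n,p['fx'],p['tvec'],(d>0).mean())
E
```

```text
pics
{'clock': 0.0, 'joints': array([-6.65991840e-02,  3.00540134e-01,  1.52156841e+00, -2.69548250e-05,
        1.32070866e+00, -6.65959759e-02]), 'qd': array([ 0.00177124,  0.00015822,  0.00047439, -0.00133638,  0.00120048,
       -0.00072365]), 'effort': array([-1.53750298e-03, -5.31805658e+01, -3.52735734e+01,  7.07558286e-02,
        2.43994006e-02, -4.79655944e-05]), 'eef_pos': array([5.49761474e+02, 6.83819474e-03, 2.23853815e+02]), 'eef_rot': array([3.09631415, 1.56957151, 3.09631763]), 'wrist_force': array([-0.79619651, -0.49797496, -0.27750009]), 'moment': array([-0.04761432,  0.00667984, -0.00472142]), 'finger_gap': 94.08371832704901}
scene 414.17990549848616 [-473.59452144 -241.19371207 1309.76567954] 0.9960734049479166
side 386.64820919233733 [555.14236795 256.5769232  827.03109187] 0.9959818522135416
```

View pics/scene0.png

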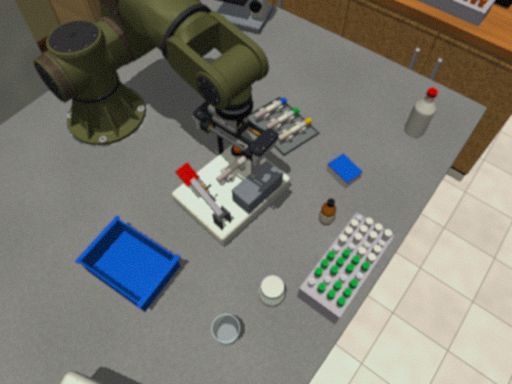

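View pics/side0.png

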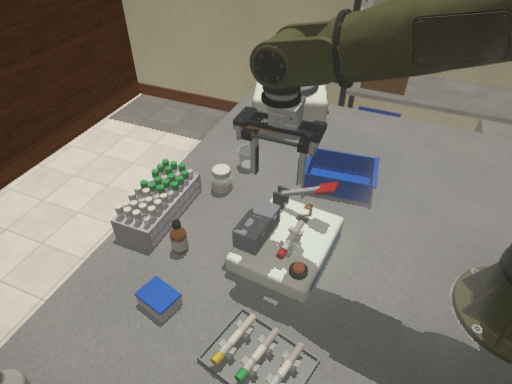

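The scene view shows the mixer at about (232,190), the tub at (130,262) and the tray at (285,125). The side view shows the red tube in the cradle with its cap at (282,253), the lever pad at (327,188), the button at (298,270) and the green cap at (243,375). Next I'll measure these.

```bash
cat > m.py <<'E'
from h import *
V,U=np.mgrid[0:384,0:512]; uv=np.c_[U.ravel(),V.ravel()]
for n in ("scene","side"):
    f=np.load(n+'.npz'); im,d=f['im'],f['d']; p=manip.camera_params(n)
    X=pts(d,p,uv).reshape(384,512,3); np.save(n+'X.npy',X)
    hsv=cv2.cvtColor(im,cv2.COLOR_BGR2HSV); H,S,W=[hsv[...,i].astype(int) for i in range(3)]
    roi=(X[...,0]>250)&(X[...,0]<800)&(abs(X[...,1])<480)&(X[...,2]>-15)&(X[...,2]<190)
    fl=roi&(S<60)&(abs(X[...,2])<12); print(n,'bench z',np.median(X[fl][:,2]))
    M={'red':((H<5)|(H>174))&(S>170)&(W>110),'orange':(H>=5)&(H<14)&(S>140),'yellow':(H>20)&(H<33)&(S>150),'green':(H>50)&(H<75)&(S>140),'blue':(H>105)&(H<125)&(S>150)}
    for k,m in M.items():
        c,l,st,ce=cv2.connectedComponentsWithStats((m&roi).astype(np.uint8))
        for i in range(1,c):
            if st[i,4]>12:
                q=X[l==i]; print(k,st[i,4],ce[i].round(),'med',np.median(q,0).round(1),'min',np.percentile(q,3,0).round(),'max',np.percentile(q,97,0).round())
    # deck
    m=roi&(S<60)&(W>120)&(abs(X[...,2]-55)<6)&(X[...,0]<720)&(abs(X[...,1])<180)
    m=cv2.morphologyEx(m.astype(np.uint8),cv2.MORPH_OPEN,np.ones((2,2)))
    c,l,st,ce=cv2.connectedComponentsWithStats(m); i=1+st[1:,4].argmax(); q=X[l==i]
    print('deck',len(q),np.median(q[:,2]),cv2.minAreaRect(q[:,:2].astype(np.float32)))
    m=roi&(abs(X[...,2]-110)<4)&(S<60)&(W<150)
    c,l,st,ce=cv2.connectedComponentsWithStats(m.astype(np.uint8))
    for i in range(1,c):
        if st[i,4]>100: q=X[l==i]; print('housing',len(q),ce[i],np.median(q[:,2]),cv2.minAreaRect(q[:,:2].astype(np.float32)))
    m=roi&M['blue']&(abs(X[...,2]-65)<4)&(X[...,1]<-100); q=X[m]; print('tub rim',len(q),cv2.minAreaRect(q[:,:2].astype(np.float32)))
E
python3 m.py
```

```text
scene bench z -0.4175286733479413
red 251 [186. 173.] med [450.2 -73.3 157.3] min [433. -90. 147.] max [470. -55. 167.]
orange 36 [236. 150.] med [454.7 105.   74. ] min [444. 101.  66.] max [466. 111.  79.]
yellow 27 [308. 121.] med [538.4 342.1  41.3] min [529. 335.  32.] max [543. 351.  46.]
green 23 [295. 110.] med [483.8 354.4  41. ] min [476. 346.  34.] max [489. 362.  45.]
blue 25 [283. 100.] med [430.  365.3  40.5] min [420. 358.  33.] max [435. 374.  45.]
blue 502 [345. 168.] med [715.4 265.7  36.1] min [677. 236.  33.] max [753. 296.  40.]
blue 5062 [130. 263.] med [ 439.5 -300.1    5.6] min [ 356. -370.    1.] max [ 553. -232.   66.]
deck 2747 54.066263425863596 ((626.6571044921875, -201.13644409179688), (205.6151580810547, 718.8029174804688), 39.93407440185547)
housing 947 [257.20696938 182.90073918] 109.11235140715459 ((581.3444213867188, 39.94243621826172), (129.53109741210938, 62.099788665771484), 84.36862182617188)
tub rim 850 ((454.5811767578125, -302.1291198730469), (207.98670959472656, 146.71153259277344), 5.343493938446045)
side bench z 0.6479738313026366
orange 13 [297. 268.] med [455.5 121.4  76.7] min [451. 117.  76.] max [463. 127.  79.]
blue 436 [333. 174.] med [ 473.8 -328.     5.3] min [ 393. -352.    2.] max [ 550. -227.   67.]
blue 849 [157. 295.] med [711.7 273.   37.6] min [677. 242.  35.] max [750. 302.  40.]
deck 4409 55.42432064066519 ((487.42633056640625, 255.50234985351562), (235.53219604492188, 800.3715209960938), 4.492752552032471)
housing 899 [255.65850945 220.15795328] 110.49199486176602 ((579.6646728515625, 42.603271484375), (131.8107147216797, 61.642906188964844), 84.50590515136719)
tub rim 102 ((484.89178466796875, -240.96070861816406), (73.9006576538086, 177.10694885253906), 68.59435272216797)
```

Call:
jog_arm(
  moves=[
    [[-30,25,30,0,0,-3],[-27,25,30,0,0,-2.6],[0,0,0,0,0,0],[0,0,0,0,0,0]],
  ],
  gripper=0,
)

```text
clock: 0.5
eef_pos: [490.2, 51.1, 282.7]
eef_rot: [3.134, 1.564, 3.031]
wrist_force: [-0.0, -0.4, -0.6]
finger_gap: 65.4
```

Run:
```python
from h import *
s=manip.read_state(); print(s['eef_pos'],s['eef_rot'],s['finger_gap'])
im,d,p=cam('wrist'); np.savez('w1.npz',im=im,d=d,**{k:np.array(v) for k,v in p.items()}); cv2.imwrite('pics/w1.png',im)
R=cv2.Rodrigues(np.array(p['rvec'],float))[0]; print(-R.T@np.array(p['tvec']).ravel(),R[2])
```

```text
[490.19211442  51.07308011 282.7394777 ] [3.13351696 1.56376266 3.0313568 ] 65.38488195659794
[498.98774599 133.49164662 443.61709929] [-0.03616596 -0.27919244 -0.95955386]
```

View pics/w1.png

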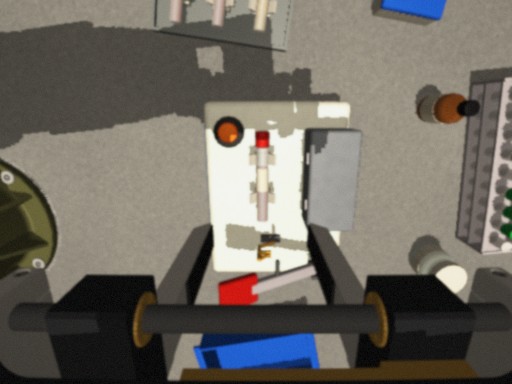

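The wrist view shows the mixer, with the red cap at (262,138), the tube body from there to (263,215), the button at (230,130), the housing at (332,178) and the pad at (238,290). I'll measure from this view.

Run:
```python
from h import *
f=np.load('w1.npz'); im,d=f['im'],f['d']; p={k:f[k] for k in('fx','fy','cx','cy','dist','rvec','tvec')}
V,U=np.mgrid[0:384,0:512]; X=pts(d,p,np.c_[U.ravel(),V.ravel()]).reshape(384,512,3)
hsv=cv2.cvtColor(im,cv2.COLOR_BGR2HSV).astype(int); H,S,W=[hsv[...,i] for i in range(3)]
def st(n,m):
    q=X[m]; print(n,len(q),np.median(q,0).round(1),np.percentile(q,3,0).round(1),np.percentile(q,97,0).round(1)); return q
box=lambda a,b,c,e:(U>=a)&(U<b)&(V>=c)&(V<e)
h=st('housing',box(296,370,120,235)&(abs(X[...,2]-110)<5)); print(cv2.minAreaRect(h[:,:2].astype(np.float32)))
dk=st('deck',box(195,360,95,275)&(abs(X[...,2]-55)<5)); print(cv2.minAreaRect(dk[:,:2].astype(np.float32)))
red=((H<5)|(H>174))&(S>170)
st('cap',red&box(245,280,120,155))
st('button',(H<16)&(S>140)&box(210,248,110,150)&(X[...,2]>70))
st('pad',red&box(210,260,270,310))
t=st('tube',box(252,275,125,225)&(X[...,2]>83)); print(cv2.minAreaRect(t[:,:2].astype(np.float32)), cv2.fitLine(t[:,:2].astype(np.float32),cv2.DIST_HUBER,0,.01,.01).ravel())
print('tube z by y',[ (y,np.round(np.percentile(t[abs(t[:,1]-y)<5][:,2],95),1)) for y in range(-10,120,10) if (abs(t[:,1]-y)<5).sum()>3])
st('bench',box(60,180,140,200))
st('lever tip? ',box(210,260,270,310)&(X[...,2]>150))
```

```text
housing 4922 [577.4  49.4 110.4] [547.2 -14.2 108.3] [607.3 103.4 111.8]
((577.2238159179688, 42.192222595214844), (128.49095153808594, 62.474308013916016), 84.3375015258789)
deck 14561 [486.9  41.5  55.5] [413.8 -93.4  53.4] [593.5 144.4  57.1]
((507.22918701171875, 20.020034790039062), (256.7453308105469, 197.23434448242188), 84.4048080444336)
cap 169 [495.2 102.7  93.8] [488.4  94.4  90.8] [501.8 111.5  95.9]
button 303 [452.2 115.3  77.3] [441.4 103.8  74.5] [463.7 126.   79. ]
pad 961 [450.7 -64.  158.6] [430.4 -87.1 147.8] [473.  -49.6 169.7]
tube 1359 [491.7  59.   92.1] [478.4  -2.8  84. ] [504.8 110.8  95.2]
((492.7395935058594, 62.608253479003906), (142.31044006347656, 29.596221923828125), 84.43490600585938) [9.2158809e-02 9.9574435e-01 4.9191891e+02 5.7402298e+01]
tube z by y [(-10, np.float64(93.4)), (0, np.float64(94.0)), (10, np.float64(94.4)), (20, np.float64(93.9)), (30, np.float64(93.8)), (40, np.float64(94.5)), (50, np.float64(94.6)), (60, np.float64(95.0)), (70, np.float64(93.8)), (80, np.float64(93.8)), (90, np.float64(94.5)), (100, np.float64(95.6)), (110, np.float64(95.3))]
bench 7200 [258.3  70.1   0.8] [161.9  20.6  -0.8] [351.7 117.7   2.4]
lever tip?  1126 [452.7 -59.7 162.3] [430.  -85.4 151. ] [491.3  81.  376.4]
```

Call:
jog_arm(
  moves=[
    [[0,0,-45,0,0,0],[0,0,-45,0,0,0],[0,0,-45,0,0,0],[0,0,-25,0,0,0],[0,0,0,0,0,0]],
  ],
)

```text
clock: 1.05
eef_pos: [490.1, 48.1, 113.8]
eef_rot: [-3.089, 1.561, 3.091]
wrist_force: [-0.6, 0.2, 0.0]
finger_gap: 47.0
```

Call:
jog_arm(
  moves=[
    [[0,2,-17,0,0,0],[0,0,-10,0,0,0],[0,0,0,0,0,0]],
  ],
)

```text
clock: 1.35
eef_pos: [491.3, 49.0, 86.8]
eef_rot: [-3.078, 1.56, 3.102]
wrist_force: [-0.3, -1.0, -0.3]
finger_gap: 47.0
```

Call:
jog_arm(
  moves=[
    [[0,0,0,0,0,0],[0,0,0,0,0,0],[0,0,0,0,0,0],[0,0,0,0,0,0],[0,0,0,0,0,0]],
  ],
  gripper=-1,
  squeeze=15,
)

```text
clock: 1.85
eef_pos: [491.5, 48.8, 90.0]
eef_rot: [-3.102, 1.56, 3.077]
wrist_force: [-9.3, 0.6, 2.3]
finger_gap: 15.1
```

Call:
jog_arm(
  moves=[
    [[0,0,20,0,0,0],[0,0,40,0,0,0],[0,0,48,0,0,0],[0,0,48,0,0,0],[0,-10,40,0,0,0]],
  ],
)

```text
clock: 2.35
eef_pos: [487.2, 39.3, 289.0]
eef_rot: [-3.065, 1.55, 3.115]
wrist_force: [-0.1, -0.4, -0.1]
finger_gap: 15.5
```

Call:
jog_arm(
  moves=[
    [[-5,-45,5,0,0,8],[-5,-45,0,0,0,8],[-5,-45,0,0,0,8],[-5,-45,0,0,0,8],[-5,-45,0,0,0,8]],
  ],
)

```text
clock: 2.85
eef_pos: [464.4, -174.2, 302.5]
eef_rot: [-2.526, 1.561, -1.952]
wrist_force: [0.9, 0.0, -0.3]
finger_gap: 15.5
```

Call:
jog_arm(
  moves=[
    [[-5,-45,0,0,0,8],[-5,-45,0,0,0,8],[-2,-25,0,0,0,8],[0,0,0,0,0,8],[0,0,0,0,0,0]],
  ],
)

```text
clock: 3.35
eef_pos: [450.0, -293.9, 303.4]
eef_rot: [-2.426, 1.56, -1.288]
wrist_force: [-0.3, 0.1, -0.5]
finger_gap: 15.5
```

Call:
jog_arm(
  moves=[
    [[0,-3,-45,0,0,8],[2,-3,-45,0,0,8],[2,0,-45,0,0,8],[0,0,-45,0,0,0],[0,0,-45,0,0,0]],
  ],
)

```text
clock: 3.85
eef_pos: [456.4, -299.3, 79.6]
eef_rot: [-2.165, 1.545, -0.612]
wrist_force: [0.7, -0.5, 0.2]
finger_gap: 15.4
```

Call:
jog_arm(
  moves=[
    [[0,0,-25,0,0,0],[0,0,-10,0,0,0],[0,0,0,0,0,0]],
  ],
)

```text
clock: 4.15
eef_pos: [454.7, -296.1, 38.7]
eef_rot: [-2.135, 1.553, -0.591]
wrist_force: [0.7, 0.7, -0.5]
finger_gap: 15.5
```

Call:
jog_arm(
  moves=[
    [[0,0,-10,0,0,0],[0,0,0,0,0,0]],
  ],
)

```text
clock: 4.35
eef_pos: [455.9, -296.5, 30.5]
eef_rot: [-2.142, 1.549, -0.6]
wrist_force: [-0.4, -0.4, 0.5]
finger_gap: 15.3
```

Call:
jog_arm(
  moves=[
    [[0,0,0,0,0,0],[0,0,0,0,0,0],[0,0,0,0,0,0],[0,0,0,0,0,0],[0,0,0,0,0,0]],
  ],
  gripper=0,
)

```text
clock: 4.85
eef_pos: [457.4, -297.7, 33.8]
eef_rot: [-2.15, 1.544, -0.609]
wrist_force: [0.2, 0.6, -0.3]
finger_gap: 46.5
```

Call:
jog_arm(
  moves=[
    [[0,0,30,0,0,0],[0,0,45,0,0,0],[0,0,48,0,0,0],[0,0,48,0,0,0],[0,0,48,0,0,0]],
  ],
)

```text
clock: 5.35
eef_pos: [453.5, -294.9, 254.1]
eef_rot: [-2.115, 1.557, -0.574]
wrist_force: [0.8, -0.7, 0.5]
finger_gap: 47.0
```

Call:
jog_arm(
  moves=[
    [[2,45,40,0,0,-8],[2,45,10,0,0,-8],[2,45,0,0,0,-8],[2,45,0,0,0,-8],[2,45,0,0,0,-8]],
  ],
)

```text
clock: 5.85
eef_pos: [462.8, -87.0, 305.7]
eef_rot: [-1.922, 1.545, -1.073]
wrist_force: [2.4, 0.2, -1.0]
finger_gap: 46.5
```

Call:
jog_arm(
  moves=[
    [[2,45,0,0,0,-8],[2,45,0,0,0,-8],[2,45,0,0,0,-8],[2,45,0,0,0,-8],[2,45,0,0,0,-8]],
  ],
)

```text
clock: 6.35
eef_pos: [471.4, 122.9, 306.9]
eef_rot: [-1.835, 1.544, -1.64]
wrist_force: [0.5, -1.4, -0.2]
finger_gap: 47.1
```

Call:
jog_arm(
  moves=[
    [[0,45,0,0,0,-8],[0,45,0,0,0,-7],[0,0,0,0,0,0],[0,0,0,0,0,0]],
  ],
)

```text
clock: 6.75
eef_pos: [470.0, 217.5, 306.6]
eef_rot: [-1.847, 1.544, -1.915]
wrist_force: [0.5, -0.6, 1.8]
finger_gap: 47.0
```

```bash
cat > w.py <<'E'
import sys; from h import *
n=sys.argv[1]; im,d,p=cam('wrist'); np.savez(n+'.npz',im=im,d=d,**{k:np.array(v) for k,v in p.items()}); cv2.imwrite(f'pics/{n}.png',im)
s=manip.read_state(); print(s['eef_pos'],s['eef_rot'],s['joints'].round(2))
E
python3 w.py w2
python3 - <<'E'
from h import *
im,d,p=cam('scene'); cv2.imwrite('pics/s2.png',im)
a=cv2.imread('pics/w2.png'); b=cv2.resize(im[200:320,60:200],(448,384)); cv2.imwrite('pics/v2.png',cv2.resize(np.hstack([a,b]),(800,320)))
E
```

```text
[470.02516992 217.17031637 306.59067582] [-1.85339641  1.54444225 -1.92171926] [ 0.37  0.19  1.47 -0.02  1.5   0.44]
```

View pics/v2.png

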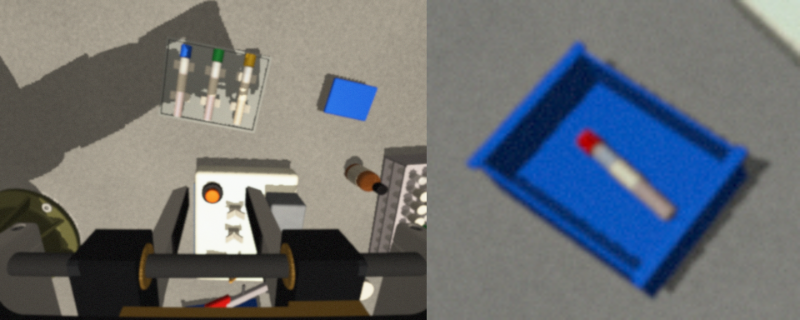

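The red tube lies in the tub. In the wrist half, the tray's green cap is at about (217,55) in the combined picture. I'll measure the green tube.

```bash
cat > g.py <<'E'
from h import *
from scipy.spatial.transform import Rotation as Ro
f=np.load('w2.npz'); im,d=f['im'],f['d']; p={k:f[k] for k in('fx','fy','cx','cy','dist','rvec','tvec')}
V,U=np.mgrid[0:384,0:512]; X=pts(d,p,np.c_[U.ravel(),V.ravel()]).reshape(384,512,3)
hsv=cv2.cvtColor(im,cv2.COLOR_BGR2HSV).astype(int); H,S,W=[hsv[...,i] for i in range(3)]
roi=(U>190)&(U<330)&(V>40)&(V<165)
print('bench',np.median(X[(U>340)&(U<380)&(V>130)&(V<160)],0))
for n,(a,b) in {'blue':(105,125),'green':(48,80),'yellow':(14,30)}.items():
    m=roi&(H>a)&(H<b)&(S>140)&(X[...,2]>25); q=X[m]; print(n,len(q),np.median(q,0).round(1),np.percentile(q,[3,97],0).round(1).tolist())
    if n=='green': g=np.median(q,0)
for c in ((-55,-12),(0,0),(55,12)): pass
# green tube: points with z near 34..44 within 20 mm of predicted axis
ax=np.array([.206,.978]); e=(X[...,:2]-g[:2]); al=e@ax; ac=e@np.array([ax[1],-ax[0]])
m=roi&(X[...,2]>36)&(abs(ac)<14)&(al<-15)&(al>-115); q=X[m]; print(len(q),cv2.fitLine(q[:,:2].astype(np.float32),cv2.DIST_HUBER,0,.01,.01).ravel(),al[m].min(),np.percentile(q[:,2],95))
print('tray',cv2.minAreaRect(X[roi&(X[...,2]>3)][:,:2].astype(np.float32)))
s=manip.read_state(); R=Ro.from_euler('xyz',s['eef_rot']).as_matrix(); print('tool x',R[:,0],'jaw z',R[:,2],np.degrees(np.arctan2(R[1,2],R[0,2])))
E
python3 g.py
```

```text
bench [6.34053323e+02 2.31391431e+02 2.48555611e-01]
blue 168 [424.9 367.5  42.7] [[416.3, 359.5, 38.8], [432.5, 376.4, 44.7]]
green 149 [478.2 357.7  42.8] [[470.5, 349.3, 38.5], [486.2, 365.9, 45.0]]
yellow 185 [530.6 346.4  42.6] [[522.3, 336.7, 37.6], [540.2, 355.3, 45.0]]
841 [2.6214898e-01 9.6502739e-01 4.6503043e+02 2.9800345e+02] -111.04093657149873 465.31731330131765
tray ((467.69171142578125, 305.5323486328125), (179.8048858642578, 224.45608520507812), 87.2574234008789)
tool x [-0.00881888 -0.0247072  -0.99965583] jaw z [ 0.99759501 -0.06894803 -0.0070966 ] -3.953667753495637
```

```bash
cat >> g.py <<'E'
print('---')
ax=np.array([.203,.979]); e=(X[...,:2]-g[:2]); al=e@ax; ac=e@np.array([ax[1],-ax[0]])
m=roi&(X[...,2]>37)&(X[...,2]<48)&(abs(ac)<12)&(al<15)&(al>-125); q=X[m]; print(len(q),cv2.fitLine(q[:,:2].astype(np.float32),cv2.DIST_HUBER,0,.01,.01).ravel(),np.percentile(al[m],[1,99]))
for a in range(-110,11,10):
    k=m&(abs(al-a)<5); print(a,k.sum(),np.median(X[k],0).round(1),np.median(ac[k]).round(1)) if k.sum() else 0
t=X[roi&(X[...,2]>3)&(X[...,2]<50)]; print('tray',cv2.minAreaRect(t[:,:2].astype(np.float32)))
E
python3 g.py | sed '1,/---/d'
```

```text
908 [2.3741010e-01 9.7140950e-01 4.6704489e+02 3.1113962e+02] [-109.23018749    8.5136632 ]
-110 37 [452.6 253.   41.1] -3.7
-100 62 [454.6 260.5  41.5] -3.5
-90 63 [456.8 269.9  41.4] -3.4
-80 75 [459.5 279.5  41.2] -2.3
-70 73 [461.6 289.5  41.1] -2.2
-60 74 [463.8 299.1  42. ] -2.1
-50 77 [466.2 309.1  41.6] -1.7
-40 78 [469.2 318.7  41.6] -1.1
-30 76 [471.6 328.4  41.2] -0.4
-20 80 [473.8 337.8  41.5] -0.0
-10 83 [475.7 348.2  41.6] -0.4
0 89 [477.9 358.1  42.7] -0.0
10 41 [479.6 364.7  42.3] -0.3
tray ((467.69171142578125, 305.5323486328125), (179.8048858642578, 224.45608520507812), 87.2574234008789)
```

Call:
jog_arm(
  moves=[
    [[-2,45,0,1,0,-4],[-2,45,-20,0.4,-0.5,-4],[0,0,-45,0,0,-0.7],[0,0,-45,0,0,0],[0,0,0,0,0,0]],
  ],
)

```text
clock: 7.35
eef_pos: [468.0, 303.7, 196.1]
eef_rot: [1.002, 1.565, 0.772]
wrist_force: [0.2, -0.9, 0.2]
finger_gap: 47.0
```

```bash
cat > s.py <<'E'
from h import *
from scipy.spatial.transform import Rotation as Ro
s=manip.read_state(); R=Ro.from_euler('xyz',s['eef_rot']).as_matrix(); print(s['eef_pos'].round(1),'tool x',R[:,0].round(4),'jaw deg',np.degrees(np.arctan2(R[1,2],R[0,2])).round(2),s['finger_gap'])
E
python3 s.py
```

```text
[468.  303.7 196.1] tool x [ 0.0038  0.0037 -1.    ] jaw deg -13.18 47.00171908212127
```

Call:
jog_arm(
  moves=[
    [[-2,3,-40,0,0,0],[0,0,-40,0,0,0],[0,0,-40,0,0,0],[0,0,0,0,0,0]],
  ],
)

```text
clock: 7.75
eef_pos: [470.8, 304.4, 82.2]
eef_rot: [0.807, 1.556, 0.575]
wrist_force: [-0.3, 0.0, 0.8]
finger_gap: 47.2
```

```bash
python3 s.py; python3 w.py w3
```

```text
[470.8 304.4  82.2] tool x [ 0.0128  0.0083 -0.9999] jaw deg -13.31 47.221467030949235
[472.35612378 305.20058778  85.52976681] [0.78870892 1.55070818 0.55647832] [0.51 0.47 1.64 0.   1.02 0.74]
```

View pics/w3.png

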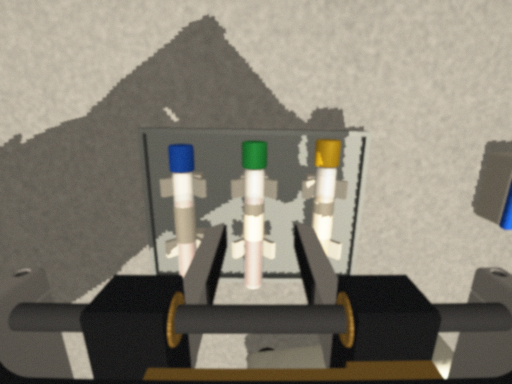

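The fingers straddle the green tube: fingertips at about x = 225 and 297 px, tube at 253 px. That puts the centre about 5 mm too far in +x, which I'll correct on the way down.

Call:
jog_arm(
  moves=[
    [[-6,2,-30,-0.4,0.7,0],[0,0,-15,0,0,0],[0,0,0,0,0,0],[0,0,0,0,0,0]],
  ],
)

```text
clock: 8.2
eef_pos: [473.0, 308.8, 51.9]
eef_rot: [0.778, 1.549, 0.544]
wrist_force: [-0.2, -0.2, 1.0]
finger_gap: 47.0
```

```bash
python3 s.py
python3 - <<'E'
from h import *
f=np.load('w3.npz'); im,d=f['im'],f['d']; p={k:f[k] for k in('fx','fy','cx','cy','dist','rvec','tvec')}
V,U=np.mgrid[0:384,0:512]; X=pts(d,p,np.c_[U.ravel(),V.ravel()]).reshape(384,512,3)
hsv=cv2.cvtColor(im,cv2.COLOR_BGR2HSV).astype(int); H,S,W=[hsv[...,i] for i in range(3)]
q=X[(H>48)&(H<80)&(S>140)&(U>200)&(U<300)]; print(np.median(q,0),np.percentile(q,[3,97],0))
m=(U>235)&(U<275)&(V>145)&(V<285)&(X[...,2]>37)&(X[...,2]<48); q=X[m]; print(cv2.fitLine(q[:,:2].astype(np.float32),cv2.DIST_HUBER,0,.01,.01).ravel(),np.percentile(q[:,1],[1,99]))
E
```

```text
[473.  308.8  51.9] tool x [ 0.0184  0.0111 -0.9998] jaw deg -13.38 46.966054977058604
[478.57117625 358.49262748  42.754478  ] [[470.14624644 349.37640587  38.3129935 ]
 [486.75649269 367.39401537  44.76406465]]
[2.3634805e-01 9.7166848e-01 4.6766431e+02 3.1351080e+02] [254.42002586 364.18101999]
```

Call:
jog_arm(
  moves=[
    [[-6,0,-10,-0.6,1,0],[0,0,0,0,0,0]],
  ],
)

```text
clock: 8.4
eef_pos: [467.9, 309.2, 44.2]
eef_rot: [0.771, 1.567, 0.537]
wrist_force: [-0.5, -1.0, -0.7]
finger_gap: 47.2
```

```bash
python3 s.py
```

```text
[467.9 309.2  44.2] tool x [ 0.0031  0.0019 -1.    ] jaw deg -13.39 47.18276146691457
```

Call:
jog_arm(
  moves=[
    [[-1,-1,-9,0,0,0],[-1,0,0,0,0,0]],
  ],
)

```text
clock: 8.6
eef_pos: [466.1, 308.4, 35.3]
eef_rot: [0.76, 1.566, 0.526]
wrist_force: [-1.0, 0.1, -0.3]
finger_gap: 46.9
```

Call:
jog_arm(
  moves=[
    [[0,0,0,0,0,0],[0,0,0,0,0,0],[0,0,0,0,0,0],[0,0,0,0,0,0],[0,0,0,0,0,0]],
  ],
  gripper=-1,
)

```text
clock: 9.1
eef_pos: [466.6, 308.4, 35.7]
eef_rot: [0.704, 1.565, 0.47]
wrist_force: [1.5, -1.4, 0.8]
finger_gap: 15.4
```

```bash
python3 s.py
```

```text
[466.6 308.4  35.7] tool x [ 0.0053  0.0027 -1.    ] jaw deg -13.37 15.420063376158453
```

Call:
jog_arm(
  moves=[
    [[0,0,20,0,0,0],[0,0,40,0,0,0],[0,0,45,0,0,0],[0,0,45,0,0,0],[0,-15,35,0,0,0]],
  ],
)

```text
clock: 9.6
eef_pos: [462.9, 292.2, 221.7]
eef_rot: [-2.452, 1.565, -2.684]
wrist_force: [1.2, 0.4, -0.2]
finger_gap: 15.3
```

Call:
jog_arm(
  moves=[
    [[4,-45,0,0,0,2],[4,-45,0,0,0,2],[4,-45,0,0,0,2],[4,-45,0,0,0,1.8],[4,-45,0,0,0,0]],
  ],
)

```text
clock: 10.1
eef_pos: [482.7, 63.6, 228.4]
eef_rot: [0.54, 1.566, 0.457]
wrist_force: [0.3, 0.2, -0.1]
finger_gap: 15.3
```

Call:
jog_arm(
  moves=[
    [[0,-16,0,0,0,0],[0,0,-20,0,0,0],[0,0,0,0,0,0],[0,0,0,0,0,0]],
  ],
)

```text
clock: 10.5
eef_pos: [482.6, 41.8, 209.1]
eef_rot: [0.457, 1.565, 0.366]
wrist_force: [0.2, 0.2, -0.4]
finger_gap: 15.4
```

```bash
python3 s.py; python3 w.py w4
```

```text
[482.6  41.8 209.1] tool x [ 0.0055  0.0021 -1.    ] jaw deg -5.17 15.379317803683259
[482.50399864  41.99331376 208.94843705] [0.47021414 1.56521868 0.38033109] [0.01 0.16 1.73 0.   1.25 0.1 ]
```

View pics/w4.png

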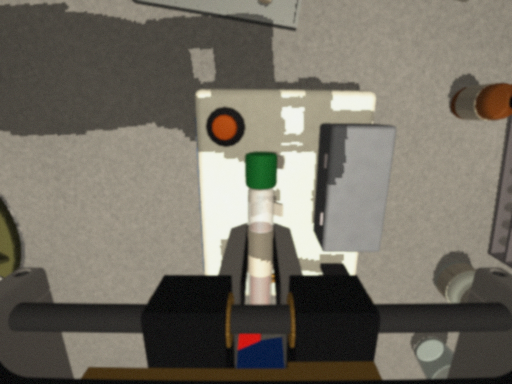

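The green tube is held level, cap at (261,170), above the cradle. I'll check its pose in the hand against a fresh mixer estimate.

Run:
```python
from h import *
f=np.load('w4.npz'); im,d=f['im'],f['d']; p={k:f[k] for k in('fx','fy','cx','cy','dist','rvec','tvec')}
V,U=np.mgrid[0:384,0:512]; X=pts(d,p,np.c_[U.ravel(),V.ravel()]).reshape(384,512,3)
hsv=cv2.cvtColor(im,cv2.COLOR_BGR2HSV).astype(int); H,S,W=[hsv[...,i] for i in range(3)]
q=X[(H>48)&(H<80)&(S>140)&(U>230)&(U<290)]; print('cap',np.median(q,0))
q=X[(U>240)&(U<280)&(V>150)&(V<270)&(X[...,2]>195)&(X[...,2]<225)]; print('tube',cv2.fitLine(q.astype(np.float32),cv2.DIST_HUBER,0,.01,.01).ravel(),np.percentile(q[:,2],95))
h=X[(U>310)&(U<400)&(V>115)&(V<255)&(abs(X[...,2]-110)<4)]; r=cv2.minAreaRect(h[:,:2].astype(np.float32)); print('housing',r)
a=np.radians(r[2]-90); c=np.array(r[0])-np.array([[np.cos(a),-np.sin(a)],[np.sin(a),np.cos(a)]])@[88,0]; print('cradle',c)
q=X[(H<16)&(S>140)&(U>200)&(U<250)&(V>100)&(V<150)&(X[...,2]>70)]; print('button',np.median(q,0),np.percentile(q,[3,97],0))
```

```text
cap [486.8190552   94.1066699  216.46132796]
tube [9.9849768e-02 9.9500233e-01 6.8470888e-04 4.8454456e+02 6.7035316e+01
 2.1552046e+02] 217.82525836208924
housing ((577.1978759765625, 42.57040023803711), (129.2166748046875, 62.31919860839844), 84.54324340820312)
cradle [489.59666967  50.93871273]
button [452.4514961  114.84758959  77.32308496] [[441.40408211 103.63632813  74.47363888]
 [463.32515394 125.69013304  78.92701663]]
```

Call:
jog_arm(
  moves=[
    [[8,8,-20,0,0,-0.4],[0,0,-40,0,0,0],[0,0,-30,0,0,0],[0,0,0,0,0,0],[0,0,0,0,0,0]],
  ],
)

```text
clock: 11.05
eef_pos: [492.6, 53.1, 121.4]
eef_rot: [0.307, 1.559, 0.214]
wrist_force: [-0.4, -0.1, -0.3]
finger_gap: 15.7
```

```bash
python3 s.py
```

```text
[492.6  53.1 121.4] tool x [ 0.0119  0.0026 -0.9999] jaw deg -5.33 15.692483642399443
```

Call:
jog_arm(
  moves=[
    [[-2,-2,-14,-0.1,0.6,0],[0,0,-10,0,0,0],[0,0,0,0,0,0]],
  ],
)

```text
clock: 11.35
eef_pos: [492.0, 51.3, 99.2]
eef_rot: [0.241, 1.565, 0.149]
wrist_force: [-0.7, 0.4, -0.3]
finger_gap: 15.3
```

```bash
python3 s.py
```

```text
[492.   51.3  99.2] tool x [ 5.6e-03  8.0e-04 -1.0e+00] jaw deg -5.28 15.252019140965944
```

Call:
jog_arm(
  moves=[
    [[-1.5,-0.5,-6,0,0.2,-0.2],[0,0,-5,0,0,0],[0,0,0,0,0,0]],
  ],
)

```text
clock: 11.65
eef_pos: [490.8, 50.7, 88.0]
eef_rot: [0.382, 1.568, 0.286]
wrist_force: [-1.0, 0.0, 0.4]
finger_gap: 15.5
```

```bash
python3 s.py
```

```text
[490.8  50.7  88. ] tool x [ 3.e-03  9.e-04 -1.e+00] jaw deg -5.51 15.47526579713808
```

Call:
jog_arm(
  moves=[
    [[0,0,-3,0,0,0],[0,0,0,0,0,0]],
  ],
)

```text
clock: 11.85
eef_pos: [491.5, 50.7, 85.9]
eef_rot: [0.274, 1.566, 0.178]
wrist_force: [-0.7, -0.7, -0.2]
finger_gap: 15.6
```

Call:
jog_arm(
  moves=[
    [[0,0,0,0,0,0],[0,0,0,0,0,0],[0,0,0,0,0,0],[0,0,0,0,0,0],[0,0,0,0,0,0]],
  ],
  gripper=0,
)

```text
clock: 12.35
eef_pos: [491.7, 50.7, 86.0]
eef_rot: [0.259, 1.565, 0.163]
wrist_force: [0.5, -0.2, 0.2]
finger_gap: 46.6
```

Call:
jog_arm(
  moves=[
    [[0,0,15,0,0,0],[0,0,30,0,0,0],[0,0,40,0,0,0],[0,0,45,0,0,0],[0,0,40,0,0,0]],
  ],
)

```text
clock: 12.85
eef_pos: [488.1, 50.5, 256.4]
eef_rot: [3.133, 1.565, 3.037]
wrist_force: [0.3, -0.4, 0.5]
finger_gap: 47.1
```

Call:
jog_arm(
  moves=[
    [[0,0,0,0,0,0],[0,0,0,0,0,0]],
  ],
  gripper=-1,
)

```text
clock: 13.05
eef_pos: [489.4, 50.6, 261.4]
eef_rot: [0.394, 1.568, 0.298]
wrist_force: [-0.3, 0.4, -0.7]
finger_gap: 34.1
```

```bash
python3 s.py; python3 w.py w5;cat > c.py <<'E'
import sys;from h import *
f=np.load(sys.argv[1]+'.npz'); im,d=f['im'],f['d']; p={k:f[k] for k in('fx','fy','cx','cy','dist','rvec','tvec')}
V,U=np.mgrid[0:384,0:512]; X=pts(d,p,np.c_[U.ravel(),V.ravel()]).reshape(384,512,3)
hsv=cv2.cvtColor(im,cv2.COLOR_BGR2HSV).astype(int); H,S,W=[hsv[...,i] for i in range(3)]
near=(abs(X[...,0]-492)<120)&(abs(X[...,1]-20)<140)
q=X[(H>48)&(H<80)&(S>140)&near]; c=np.median(q,0); print('cap',c,'centre',c[:2]-52*np.array([.097,.995]))
q=X[(abs(X[...,0]-492)<16)&(X[...,1]<108)&(X[...,1]>0)&(X[...,2]>88)&(X[...,2]<100)]; print('tube',cv2.fitLine(q.astype(np.float32),cv2.DIST_HUBER,0,.01,.01).ravel().round(3),np.percentile(q[:,2],95))
h=X[near&(abs(X[...,2]-110)<4)&(X[...,0]>535)]; r=cv2.minAreaRect(h[:,:2].astype(np.float32)); print('housing',r)
q=X[((H<5)|(H>174))&(S>170)&near&(X[...,1]<0)]; print('pad',len(q),np.median(q,0).round(1),np.percentile(q,[3,97],0).round(1).tolist()) if len(q) else 0
E
python3 c.py w5
```

```text
[489.4  50.6 261.4] tool x [ 2.8e-03  9.0e-04 -1.0e+00] jaw deg -5.52 34.13183468857707
[489.5402789   50.62585575 261.55113445] [0.37686544 1.56756614 0.28054063] [0.03 0.14 1.63 0.   1.37 0.12]
cap [495.29243274  98.71719967  94.39962109] centre [490.24843274  46.97719967]
tube [9.90000e-02 9.95000e-01 1.10000e-02 4.91754e+02 5.80430e+01 9.28410e+01] 94.76673978804475
housing ((577.4351806640625, 42.58515930175781), (128.36273193359375, 62.66103744506836), 84.14736938476562)
pad 468 [456.8 -58.9 154.7] [[442.7, -72.1, 146.4], [471.2, -51.2, 163.4]]
```

View pics/w5.png

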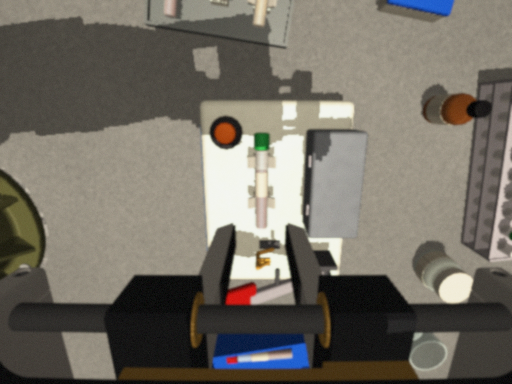

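The green tube lies on both rests, cap at (262,142), about 4 mm short along y and within 1 mm across, which is inside tolerance. Next is the lever.

Call:
jog_arm(
  moves=[
    [[-17,-40,0,0,0,0],[-17,-40,0,0,0,0],[-17,-40,0,0,0,0],[0,0,-20,0,0,0],[0,0,0,0,0,0]],
  ],
)

```text
clock: 13.6
eef_pos: [434.5, -72.6, 234.4]
eef_rot: [2.852, 1.564, 2.758]
wrist_force: [0.3, 0.6, 0.6]
finger_gap: 0.3
```

```bash
python3 s.py
```

```text
[434.5 -72.6 234.4] tool x [-0.0066  0.0027 -1.    ] jaw deg -5.42 0.33059397100858057
```

Call:
jog_arm(
  moves=[
    [[4,3,-20,0,0,0],[0,0,-20,0,0,0],[0,0,-10,0,0,0],[0,0,-10,0,0,0]],
  ],
)

```text
clock: 14.0
eef_pos: [439.3, -68.5, 173.0]
eef_rot: [2.865, 1.563, 2.772]
wrist_force: [-0.3, -0.3, 3.9]
finger_gap: 0.6
```

Call:
jog_arm(
  moves=[
    [[0,0,-10,0,0,0],[0,0,-10,0,0,0],[0,0,-10,0,0,0]],
  ],
)

```text
clock: 14.3
eef_pos: [439.9, -68.1, 142.1]
eef_rot: [2.851, 1.564, 2.759]
wrist_force: [-2.3, -0.3, 4.8]
finger_gap: 0.6
```

```bash
python3 s.py
```

```text
[439.9 -68.1 142.1] tool x [-0.0063  0.0025 -1.    ] jaw deg -5.28 0.5513396479156255
```

Contact is good. I'll push on.

Call:
jog_arm(
  moves=[
    [[-1,-1,-10,0,0,0],[0,0,-10,0,0,0],[0,0,-8,0,0,0]],
  ],
)

```text
clock: 14.6
eef_pos: [438.3, -68.5, 112.6]
eef_rot: [2.842, 1.562, 2.75]
wrist_force: [-4.4, -0.1, 7.2]
finger_gap: 0.6
```

Call:
jog_arm(
  moves=[
    [[0,0,-5,0,0,0],[0,0,-4,0,0,0]],
  ],
)

```text
clock: 14.8
eef_pos: [438.6, -68.7, 105.2]
eef_rot: [2.884, 1.563, 2.793]
wrist_force: [-34.8, 6.1, 91.9]
finger_gap: 0.3
```

Hard against the stop, so I'll back off.

Call:
jog_arm(
  moves=[
    [[0,0,6,0,0,0],[0,0,15,0,0,0],[0,0,40,0,0,0],[0,0,45,0,0,0],[0,0,40,0,0,0]],
  ],
)

```text
clock: 15.3
eef_pos: [436.7, -68.2, 251.6]
eef_rot: [2.946, 1.556, 2.854]
wrist_force: [0.1, -0.0, -0.2]
finger_gap: 0.5
```

Call:
jog_arm(
  moves=[
    [[0,40,10,0,0,0],[0,0,0,0,0,0]],
  ],
)

```text
clock: 15.5
eef_pos: [438.3, -27.7, 266.5]
eef_rot: [2.737, 1.564, 2.643]
wrist_force: [0.5, -0.1, 0.1]
finger_gap: 0.5
```

```bash
python3 s.py; python3 w.py w6;python3 c.py w6
python3 - <<'E'
from h import *
im,d,p=cam('side'); cv2.imwrite('pics/side6.png',cv2.resize(im[160:310,210:380],None,fx=3,fy=3))
E
```

```text
[438.3 -27.7 266.5] tool x [-0.0059  0.0032 -1.    ] jaw deg -5.34 0.5362197867063107
[438.37280286 -29.11350724 266.03777683] [2.84860513 1.5639212  2.75533948] [-0.15  0.02  1.75  0.    1.38 -0.06]
cap [492.35289934  98.41440539  94.3137751 ] centre [487.30889934  46.67440539]
tube [8.70000e-02 9.96000e-01 1.10000e-02 4.89772e+02 5.88220e+01 9.30050e+01] 95.01012080949167
housing ((576.986083984375, 41.63501739501953), (129.1881103515625, 62.06503677368164), 84.45013427734375)
pad 828 [432.5 -62.8  96.3] [[411.7, -80.9, 94.6], [455.1, -19.1, 248.4]]
```

View pics/side6.png

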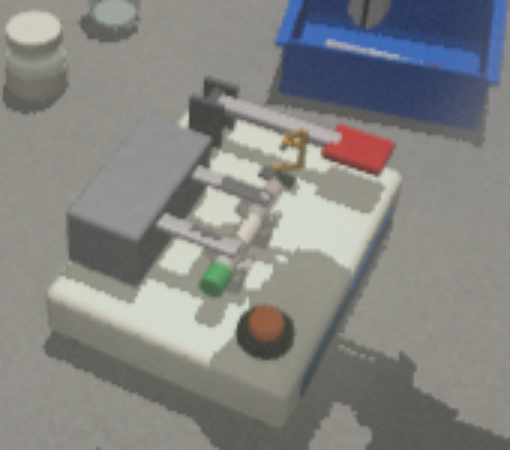

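The lever is level and latched, with its pad at z ≈ 96, and the tongues are over the tube with its cap at (215,278) in the crop. Now the button.

Call:
jog_arm(
  moves=[
    [[4,45,0,0,0,0],[4,45,0,0,0,0],[4,45,-30,0,0,0],[2,8,-45,0,0,0],[0,0,0,0,0,0]],
  ],
)

```text
clock: 16.1
eef_pos: [451.6, 109.8, 186.6]
eef_rot: [3.117, 1.559, 3.016]
wrist_force: [-1.0, -0.4, 0.0]
finger_gap: 0.2
```

```bash
python3 s.py
```

```text
[451.6 109.8 186.6] tool x [-0.0122  0.0015 -0.9999] jaw deg -5.75 0.2288753888060579
```

Call:
jog_arm(
  moves=[
    [[1,5,-40,0,-0.6,0],[0,0,-30,0,0,0],[0,0,-8,0,0,0],[0,0,0,0,0,0]],
  ],
)

```text
clock: 16.5
eef_pos: [454.8, 111.4, 110.1]
eef_rot: [1.783, 1.57, 1.68]
wrist_force: [-0.1, 0.6, 0.7]
finger_gap: 0.5
```

```bash
python3 s.py
```

```text
[454.8 111.4 110.1] tool x [-1.0e-04  1.2e-03 -1.0e+00] jaw deg -5.92 0.4802519929806088
```

Call:
jog_arm(
  moves=[
    [[-2,3,-10,0,0,0],[0,0,-5,0,0,0]],
  ],
)

```text
clock: 16.7
eef_pos: [454.5, 113.8, 97.6]
eef_rot: [0.528, 1.566, 0.423]
wrist_force: [-0.1, -0.4, 0.7]
finger_gap: 0.5
```

Call:
jog_arm(
  moves=[
    [[0,0,-3,0,0,0]],
  ],
)

```text
clock: 16.8
eef_pos: [454.9, 113.7, 95.1]
eef_rot: [0.474, 1.565, 0.369]
wrist_force: [-0.7, -0.5, 1.1]
finger_gap: 0.4
```

Call:
jog_arm(
  moves=[
    [[-1,1,-2.5,0,0,0]],
  ],
)

```text
clock: 16.9
eef_pos: [454.4, 114.7, 93.1]
eef_rot: [0.401, 1.564, 0.296]
wrist_force: [0.7, -1.2, 2.6]
finger_gap: 0.4
```

Call:
jog_arm(
  moves=[
    [[0,0,-2,0,0,0]],
  ],
)

```text
clock: 17.0
eef_pos: [454.4, 114.7, 91.3]
eef_rot: [0.387, 1.563, 0.282]
wrist_force: [-3.0, 0.6, 4.0]
finger_gap: 0.3
```

Call:
jog_arm(
  moves=[
    [[0,0,-1,0,0,0]],
  ],
)

```text
clock: 17.1
eef_pos: [454.4, 114.8, 90.4]
eef_rot: [0.386, 1.563, 0.281]
wrist_force: [-2.1, -0.6, 4.1]
finger_gap: 0.1
```

Call:
jog_arm(
  moves=[
    [[0,0,-1,0,0,0]],
  ],
)

```text
clock: 17.2
eef_pos: [454.5, 114.8, 89.9]
eef_rot: [0.371, 1.563, 0.267]
wrist_force: [-5.6, -2.4, 17.8]
finger_gap: 0.5
```

Call:
jog_arm(
  moves=[
    [[0,0,10,0,0,0],[0,0,30,0,0,0],[0,0,40,0,0,0],[0,0,45,0,0,0],[0,0,40,0,0,0]],
  ],
)

```text
clock: 17.7
eef_pos: [451.4, 114.6, 257.0]
eef_rot: [2.711, 1.569, 2.607]
wrist_force: [0.7, 0.1, -1.1]
finger_gap: 0.5
```

Call:
jog_arm(
  moves=[
    [[35,-30,20,0,0,0],[0,-30,0,0,0,0],[0,0,0,0,0,0],[0,0,0,0,0,0]],
  ],
)

```text
clock: 18.1
eef_pos: [487.8, 54.2, 285.3]
eef_rot: [0.355, 1.561, 0.253]
wrist_force: [0.4, -0.3, -0.0]
finger_gap: 0.2
```

```bash
python3 s.py; python3 w.py w7;python3 c.py w7
python3 - <<'E'
from h import *
im,d,p=cam('side'); im2,_,_=cam('scene'); a=cv2.imread('pics/w7.png')
cv2.imwrite('pics/v7.png',np.hstack([cv2.resize(a,(400,300)),cv2.resize(im[160:310,190:390],(400,300))]))
f=np.load('w7.npz'); p={k:f[k] for k in('fx','fy','cx','cy','dist','rvec','tvec')}
V,U=np.mgrid[0:384,0:512]; X=pts(f['d'],p,np.c_[U.ravel(),V.ravel()]).reshape(384,512,3)
k=(np.hypot(X[...,0]-452.5,X[...,1]-115)<8); print('button z',np.median(X[k][:,2]))
E
```

```text
[487.8  54.2 285.3] tool x [ 0.0099  0.0026 -0.9999] jaw deg -5.86 0.22089852782496058
[487.66733069  54.39786188 285.13563146] [0.35406409 1.56086392 0.25220899] [0.04 0.12 1.6  0.   1.41 0.14]
cap [494.38353118  98.95719599  94.59916448] centre [489.33953118  47.21719599]
tube [9.00000e-02 9.96000e-01 1.10000e-02 4.91581e+02 5.86630e+01 9.30850e+01] 95.00428636824012
housing ((577.1196899414062, 42.321041107177734), (129.72862243652344, 62.327049255371094), 84.50907135009766)
pad 431 [425.8 -61.5  96.3] [[411.3, -76.6, 93.3], [441.4, -49.1, 97.7]]
button z 77.66984327771263
```

View pics/v7.png

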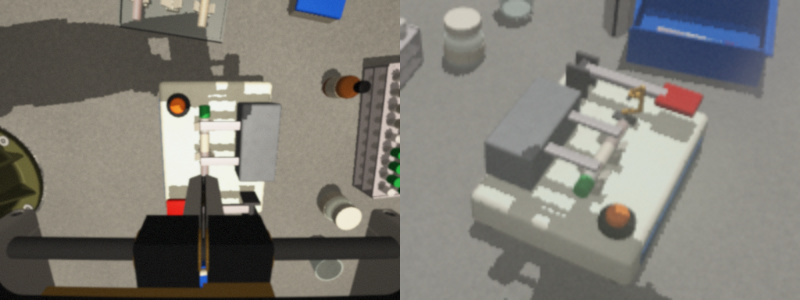

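The button bottomed out (18 N) and is out again at z 77.7. The lever is latched, the tube is seated, and the arm is clear, so I'm handing the job in.

```bash
python3 -c "
from cell import manip; print(manip.sign_off())"
```

```text
the job is handed in; nothing more can be done
None
```

All four steps are done and I handed the job in at about 18 s. The sign-off reports no verdict.

- **Red tube:** it lies flat in the blue tub, seen from the scene camera after release and again in later wrist and side views.
- **Green tube:** it lies in the cradle under the two tongues. It is within about 1 mm across and in height, and about 4 mm off centre along the rests, where 10 mm is allowed.
- **Disagreement between views:** one view just after the lever push put the tube 3 mm to the side. The last view from overhead put it back within about 1 mm, so I took that as a viewing-angle error.
- **Lever:** it stays down by itself, with its pad at z ≈ 96 mm and the arm clear of it. The last push hit the stop hard, and wrist force read about 98 N against the 120 N limit.
- **Button:** it was pressed to its stop and is out again, top at z ≈ 77.7 mm against 77.3 mm before.
- **Not re-measured:** I never aimed for or touched the other tubes or the bench items. I checked that they hadn't moved only by eye in the pictures.

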